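# Plug the cable hole and tuck the flashing under the lapped slate

### The job

Make the little hutch roof tight: first press the red plug in the old cable hole down until it is flush with the roof board. Then take the aluminium flashing by its upstand, lay it over the plug, centred on it, and slide its front edge under the lapped slate, without lifting the slate, until the black line on the flashing meets the slate's lower edge. Finish while still holding it there, square to the slate and pressed flat on the board with a firm steady push (roughly 10 to 20 newtons); leave the funnel, cup and lantern where they stand.

Things in the scene. Friction and masses are not known exactly. Their poses are not given: they have to be found in the camera images.
- roof: Fixed level roof panel: pale wooden board 220 (x) x 250 (y) mm on battens. Origin: centre of its underside, on the work surface; the board's upper face is 30 mm above it. +x points from the bare near part to the dark slates, roughly away from the robot (yaw within 0.25 rad). Carries the plug and slates; a batten under the slates begins 75 mm in +x of the origin.
- shingle_edge (a point): Point on the board's upper face straight below the middle of the lapped slate's lower edge (20 mm in +x from the roof's centre). Axes as the roof: +x leads in under the slate, y along the edge, z up.
- shingle (a joint): Lapped slate, dark, 150 mm wide (y), 85 long (x), 5 thick, between two fixed slates of the same height. Hinged at its upper (+x) end, resting by its weight at 0; grows as its lower edge is lifted (rad; 0.06 = 5 mm at the edge). At rest its underside is 8 mm above the board, its top 13 mm; the slot below is open to the near side and 55 mm deep (x).
- plug (a joint): How far the red plug has been pressed in (m): 0.008 is fully home, its top flush with the board (within 0.5 mm); it starts at 0 to 0.003, i.e. 5.5 to 8.5 mm proud. It slides straight down with a stiff drag of about 6 N and stays where it is left.
- plug_top (a point): Centre of the flat top of the red plug, 24 mm in diameter; the plug lies 34 mm before (-x of) the lapped slate's lower edge, in line with its middle.
- flashing: Loose aluminium flashing, about 0.15 kg, lying flat on the work surface left or right of the roof: blade 90 (x) x 110 (y) mm, 3 mm thick, with an upstand 10 mm thick and 50 mm high (from the underside) along the whole back edge (x -45 to -35 mm). Origin: centre of the blade's underside; +x points to the front edge, the one to tuck in.
- flashing_grip (a point): Centre of the flashing's upstand, 27 mm above the underside, 40 mm behind the origin; grasp across the 10 mm thickness (flashing's x), from above.
- flashing_line (a point): Middle of the black line across the blade, on the underside: 20 mm ahead of the origin, 60 mm ahead of the upstand's centre, 25 mm behind the front edge.
- flashing_lead (a point): Middle of the blade's front edge, on the underside, 45 mm ahead of the origin.
- funnel: Bystander: green plastic funnel standing mouth down, 96 mm wide, 100 mm high, origin under its centre. It stands at the other side of the roof from the flashing.
- cup: Bystander: white ceramic cup, 76 mm wide, 85 mm high, origin under its centre, beyond the roof to the left (+y).
- lantern: Bystander: upright orange lantern, 90 mm wide, 160 mm high with its bail, origin under its centre, beyond the roof to the right (-y).

How it is judged:
By the outcome, as a careful person would: the job done as asked, in the order asked, and still so for the second after the job is handed in, while the arm keeps its last pose, push and grip.
It also fails if it takes over 53 s, if anything falls off the work surface, if the arm or the gripper's body presses on something with over 40 N, if the wrist force passes 120 N, or if a joint passes its speed limit or range.

### The arm

A 7-joint arm with a two-finger parallel gripper is mounted at the origin on the work surface. World frame = base frame: x ahead of the robot, y to its left, z up, the work surface at z = 0. Lengths are in mm, angles in rad, forces in N, time in s.
With the tool pointing down it reaches from about 400 to 850 mm from the base axis. Payload 4.4 kg.
Tool frame: the origin (TCP) lies between the finger pads; the fingertips stand 14 mm ahead of it and the grasp point (between the pads) lies 5 mm behind it (bot.finger_overhang is the distance from the TCP to the fingertips, in mm); z points along the fingers, y is the line along which they close (so a half turn about z gives the same grasp; the last joint's range is limited). The gripper opens to 94 mm and grips with 3 to 60 N. Pads are 16 mm wide; open, the fingers measure 119 mm over their backs; the gripper's body (75 mm by 177 mm) begins 78 mm behind the grasp point.
Start: joints at [-1.3, 0.628, 0.038, 1.517, -0.027, 0.996, -0.02], TCP at [214.781, 613.504, 219.478] pointing down, gripper open.
Joint ranges: [-3.06, 3.06], [-0.37, 2.12], [-1.25, 1.32], [0.18, 2.47], [-1.1, 4.24], [0.23, 1.98], [-2.94, 2.94]. Speed limits (rad/s): [2.57, 2.57, 3.14, 3.14, 3.14, 3.14, 3.14].

### API

Orientations are given as a unit quaternion [w, x, y, z].
In Python, from cell import bot, imaging, job gives the robot as it stands. Calls block until the motion is done:
- bot.goto(position, orientation): joint-space move of the TCP to a pose.
- bot.move_l(position, rotation=None, speed=150, max_force=None): straight line of the TCP; rotation=None keeps the orientation; speed is the mean speed in mm/s. With max_force (N) it stops when the force on the tool has changed by that much, and returns True; else False.
- bot.set_joints(angles): joint-space move.
- bot.set_gripper(opening, f_grip=None): finger opening in mm; f_grip is the grip in N (None keeps the last); returns when the fingers have stopped.
- bot.pause(seconds).
- bot.ik(position, orientation): joint angles nearest the present ones, or None.
- bot.state(): the state.
- imaging.camera(name): name is "scene" or "top" or "wrist"; returns a dict with "color" (384x512x3 uint8, blue, green, red), "fx", "fy", "cx", "cy" (pixels), "position" and "attitude" of the camera in the world; the wrist camera has in their place "hand_eye" (4x4, takes a point from camera to tool coordinates, whose origin is the TCP and whose axes are the flange's). Camera axes: x right, y down, z forward; pixel columns grow to the right and rows downward; lengths in mm; the calibration is good to about 2 mm. A picture is of the moment at which its call begins: read the wrist's pose just before it. There is no depth.
A pose or a line that the arm cannot do raises bot.PlanningError and nothing moves.
- job.finish_job(): hands the job in; it is judged then, once.
Trained networks look in a picture, given as the dict that the camera call returned (one of the last four; its "shot" number tells which), for a name from the list of things; names that differ only in an ending like _2 or _b are one class to them, and where a whole thing is asked for, a point or a joint stands for the part that bears it (a point fixed in the world has none). Each returns a list of dicts, best first, with "score" (0 to 1); they miss things now and then, are a little off and sometimes report something else, mostly with a low value. They report only what shows in the picture. A call takes as long as a camera call.
- imaging.find_in(picture, label): "location" ([column, row] in pixels, amid what is visible of it).
- imaging.cut_out(picture, label): "region" (384x512 bool, what is visible of it) and "location" ([column, row] in pixels, amid what is visible of it).
The state is a dict: "t": time; "joint_positions": joint angles; "dq": joint speeds; "joint_efforts": joint torques, N m; "eef_pos": TCP position; "ee_rot": TCP orientation; "force": force on the tool from outside, world axes, zero at the start; "wrist_torque": the same for the moment, N m; "opening": finger opening in mm; "grip_force": force on a finger pad.
Only numpy, scipy, OpenCV 4.12 (cv2) and the standard library are available. Lean on these libraries where they do the work, as an engineer would, in place of code of your own. Each camera call takes 0.05 s, during which the arm holds its last target. There are 200 camera calls.

## Working session

There is one attempt and no reset: what is moved stays moved. The work goes in short steps, each a Python script; the robot and the scene stay as the last script left them, time stands still between calls to the robot, and variables do not carry over. Pictures are saved under pics/ and viewed, at most 10 in all, crops included, and the job is handed in when it is done.

```bash
ls; mkdir -p pics; cat > h.py <<'E'
import numpy as np, cv2
from scipy.spatial.transform import Rotation as R
from cell import bot, imaging, job
def q2R(q): return R.from_quat(np.roll(q,-1)).as_matrix()
def pose(pic, st=None):
    if "hand_eye" in pic:
        T=np.eye(4);T[:3,:3]=q2R(st["ee_rot"]);T[:3,3]=st["eef_pos"]
        M=T@np.array(pic["hand_eye"]);return M[:3,:3],M[:3,3]
    a=np.array(pic["attitude"]);return (a if a.shape==(3,3) else q2R(a)),np.array(pic["position"])
def toplane(pic,uv,z,st=None):
    A,p=pose(pic,st);uv=np.atleast_2d(uv).astype(float)
    d=np.c_[(uv[:,0]-pic["cx"])/pic["fx"],(uv[:,1]-pic["cy"])/pic["fy"],np.ones(len(uv))]@A.T
    return p+d*((z-p[2])/d[:,2])[:,None]
def proj(pic,X,st=None):
    A,p=pose(pic,st);c=(np.atleast_2d(X)-p)@A
    return np.c_[c[:,0]/c[:,2]*pic["fx"]+pic["cx"],c[:,1]/c[:,2]*pic["fy"]+pic["cy"]]
def down(yaw): # tool z down, tool y (closing) along world yaw direction
    y=np.array([np.cos(yaw),np.sin(yaw),0]);z=np.array([0,0,-1.]);x=np.cross(y,z)
    return np.roll(R.from_matrix(np.c_[x,y,z]).as_quat(),1)
E
python3 - <<'E'
from h import *
s=bot.state();print(s)
for n in("top","scene"):
    p=imaging.camera(n);cv2.imwrite(f"pics/{n}.png",p["color"]);print(n,p["position"],p["attitude"],p["fx"],p["cx"])
    for l in("roof","shingle","plug","flashing","funnel","cup","lantern"):
        r=imaging.cut_out(p,l)
        if not r: print(l,None);continue
        r=r[0];m=r["region"].astype(np.uint8)
        b=cv2.boxPoints(cv2.minAreaRect(cv2.findNonZero(m)))
        z={"roof":30,"shingle":43 if 0 else 43,"plug":36,"flashing":3}.get(l,0)
        print(l,round(r["score"],2),np.round(r["location"]),m.sum(),toplane(p,r["location"],z)[0].round(),np.round(b).tolist(),toplane(p,b,z)[:,:2].round().tolist())
print(imaging.camera("wrist")["hand_eye"])
E
```

```text
pics
{'t': 0.0, 'joint_positions': array([-1.2997962 ,  0.62927178,  0.03842931,  1.51837159, -0.02696331,
        0.99627875, -0.02000287]), 'dq': array([-0.00061226, -0.00114523, -0.00110859,  0.00034827,  0.0012966 ,
       -0.00042261,  0.00142603]), 'joint_efforts': array([-2.44287594e-04, -5.49725890e+01,  1.14371605e+00, -1.86637276e+01,
       -5.21673134e-02,  2.35134125e-02,  1.92529328e-04]), 'eef_pos': array([214.570951  , 612.89104262, 218.60090925]), 'ee_rot': array([-1.30421135e-04,  1.67591760e-01,  9.85856065e-01, -8.96483081e-04]), 'force': array([1.23231291, 0.25406804, 0.25037089]), 'wrist_torque': array([-0.00513165,  0.0492069 ,  0.0439423 ]), 'grip_force': 0.0, 'opening': 93.74751385876552}
top [ 381.05273051   -9.54027318 1016.20255418] [ 0.07033071 -0.69162867  0.71488962 -0.07507462] 420.4328900266023 256.7928561417283
roof 0.79 [241. 174.] 9527 [635.  17.  30.] [[178.0, 210.0], [192.0, 118.0], [296.0, 134.0], [282.0, 226.0]] [[551.0, 168.0], [781.0, 134.0], [731.0, -121.0], [505.0, -76.0]]
shingle 0.71 [241. 150.] 1466 [692.  14.  43.] [[208.0, 159.0], [212
[... 1927 characters left out ...]
0.0]] [[488.0, -337.0], [341.0, -410.0], [338.0, -302.0], [482.0, -239.0]]
cup 0.58 [344. 295.] 1369 [698. 303.   0.] [[326.0, 273.0], [361.0, 273.0], [361.0, 320.0], [326.0, 320.0]] [[672.0, 239.0], [622.0, 305.0], [729.0, 366.0], [775.0, 305.0]]
lantern 0.76 [146. 171.] 1727 [ 689. -364.    0.] [[123.0, 144.0], [156.0, 135.0], [170.0, 191.0], [137.0, 199.0]] [[647.0, -508.0], [559.0, -456.0], [704.0, -248.0], [780.0, -298.0]]
[[-1.54953130e-03 -9.72552323e-01 -2.32679131e-01  6.75272990e+01]
 [ 9.99998782e-01 -1.46346059e-03 -5.42538609e-04  5.22096175e-01]
 [ 1.87130446e-04 -2.32679688e-01  9.72553406e-01 -1.65355570e+02]
 [ 0.00000000e+00  0.00000000e+00  0.00000000e+00  1.00000000e+00]]
```

View pics/top.png

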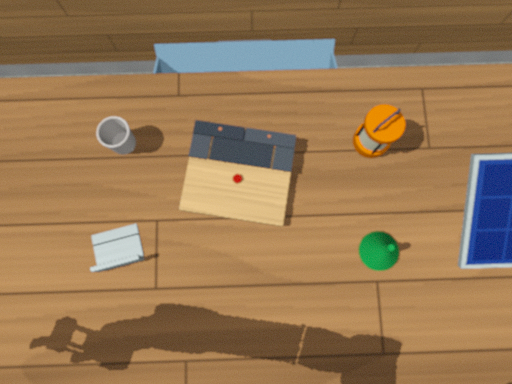

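View pics/scene.png

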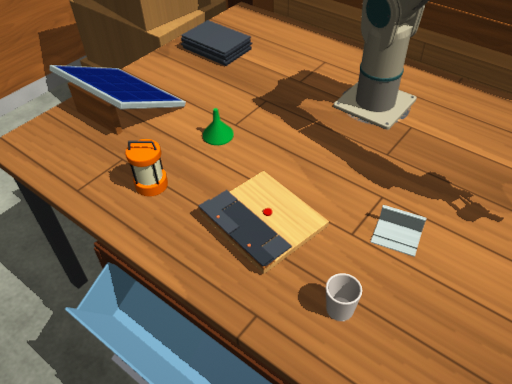

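The top view shows the roof at about (240,172), the plug at (237,178) and the flashing to the left at (118,248). The flashing's upstand faces the robot and its black line is near (117,237). The scene view agrees. Next I'll take close looks with the wrist camera.

```bash
python3 - <<'E'
from h import *
import pickle
D={}
def look(n,x,y,yaw,z=200):
    bot.goto([x,y,z],down(yaw)); bot.pause(.2); s=bot.state(); p=imaging.camera("wrist")
    cv2.imwrite(f"pics/w_{n}.png",p["color"]); D[n]=(p,s)
    print(n,s["t"],s["eef_pos"].round(1),s["force"].round(1),p["fx"],s["joint_positions"].round(2))
    for l in("roof","shingle","plug","flashing"):
        r=imaging.cut_out(p,l)
        if r and r[0]["score"]>.4:
            m=r[0]["region"].astype(np.uint8);D[n+l]=m
            b=cv2.boxPoints(cv2.minAreaRect(cv2.findNonZero(m)))
            z={"roof":30,"shingle":43,"plug":36,"flashing":3}[l]
            print(l,round(r[0]["score"],2),np.round(r[0]["location"]),m.sum(),toplane(p,r[0]["location"],z,s)[0].round(1),toplane(p,b,z,s)[:,:2].round().tolist())
look("f",476,285,.235)
bot.set_gripper(0)
look("r",630,-15,-.19)
pickle.dump(D,open("D.pkl","wb"))
a=np.hstack([D["f"][0]["color"],D["r"][0]["color"]]);cv2.imwrite("pics/both.png",cv2.resize(a,(800,300)))
E
```

```text
f 2.6 [475.5 286.2 199.9] [-0.3  0.3  0.3] 272.0621021724643 [-0.79  0.53  0.29  1.81 -0.2   0.83 -0.16]
roof 0.7 [318. 316.] 3549 [608.1 118.8  30. ] [[518.0, 124.0], [684.0, 164.0], [702.0, 111.0], [531.0, 70.0]]
flashing 0.74 [252. 156.] 6080 [465.5 314.9   3. ] [[407.0, 363.0], [499.0, 385.0], [532.0, 264.0], [433.0, 240.0]]
r 5.7417 [629.9 -13.1 200. ] [ 0.1 -0.8  0.1] 272.0621021724643 [-0.26  0.65  0.4   1.61 -0.29  0.95  0.05]
roof 0.58 [258. 130.] 37411 [645.1  48.5  30. ] [[555.0, 172.0], [778.0, 129.0], [753.0, -134.0], [484.0, -83.0]]
shingle 0.81 [298. 149.] 6373 [687.9  19.   43. ] [[642.0, -52.0], [670.0, 95.0], [728.0, 83.0], [706.0, -66.0]]
plug 0.76 [243. 152.] 269 [623.   27.1  36. ] [[609.0, 29.0], [626.0, 41.0], [638.0, 24.0], [620.0, 12.0]]
```

View pics/both.png

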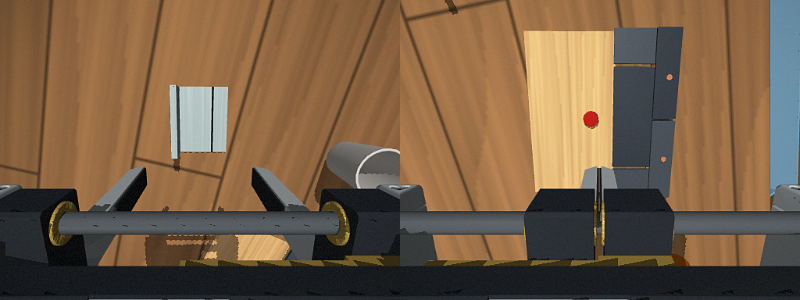

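The left half of the composite shows the flashing, with the upstand at about (175,120) and the black line at column 212. The right half shows the plug at (591,120) and the lapped slate's lower edge at column 613. Next I'll fit the edges, press the plug and check it.

```bash
cat > fit.py <<'E'
from h import *
def line(P):  # direction, point
    v=cv2.fitLine(P.astype(np.float32),cv2.DIST_HUBER,0,.01,.01).ravel();return v[:2],v[2:]
def slate(m,p,s,z=43):
    rows=np.where(m.sum(1)>10)[0];rows=rows[6:-6]
    e=np.array([[np.argmax(m[r])-.5,r] for r in rows])
    P=toplane(p,e,z,s)[:,:2];d,c=line(P)
    if d[1]<0:d=-d
    ax=np.array([d[1],-d[0]])
    r2=np.where(m.sum(1)>10)[0]; ends=toplane(p,[[np.argmax(m[r2[0]+3]),r2[0]-.5],[np.argmax(m[r2[-1]-3]),r2[-1]+.5]],z,s)[:,:2]
    mid=ends.mean(0);mid=c+d*((mid-c)@d)
    return np.arctan2(ax[1],ax[0]),mid,ends
E
python3 - <<'E'
from fit import *
import pickle
D=pickle.load(open("D.pkl","rb"))
p,s=D["r"];print("slate",slate(D["rshingle"],p,s))
p,s=D["f"];m=D["fflashing"]
g=cv2.cvtColor(p["color"],cv2.COLOR_BGR2GRAY)
ys,xs=np.where(m);print(xs.min(),xs.max(),ys.min(),ys.max())
k=cv2.erode(m,np.ones((3,3)))
for r in (115,135,155,175,190): print(r,[int(v) for v in g[r,210:300]])
c=cv2.resize(p["color"][95:225,200:310],None,fx=5,fy=4.6,interpolation=cv2.INTER_CUBIC);cv2.imwrite("pics/fc.png",c)
E
```

```text
slate (np.float32(-0.18721052), array([656.76674019,  20.30618222]), array([[672.98886012,  93.88245081],
       [643.64039905, -53.85651552]]))
217 291 108 203
115 [132, 129, 132, 127, 130, 126, 118, 198, 200, 194, 197, 199, 193, 188, 221, 113, 47, 60, 51, 59, 214, 200, 192, 191, 201, 196, 191, 193, 192, 195, 203, 202, 202, 200, 203, 200, 199, 198, 186, 199, 190, 197, 195, 197, 194, 192, 196, 196, 200, 203, 202, 193, 195, 190, 194, 195, 196, 192, 202, 207, 218, 58, 0, 103, 216, 195, 190, 196, 200, 195, 192, 195, 189, 195, 201, 198, 188, 193, 190, 193, 198, 209, 103, 107, 109, 109, 110, 112, 119, 122]
135 [128, 127, 130, 130, 124, 127, 122, 112, 217, 198, 193, 195, 195, 188, 200, 193, 46, 53, 45, 81, 210, 196, 192, 193, 196, 198, 190, 190, 189, 194, 203, 200, 200, 202, 197, 194, 193, 196, 187, 196, 188, 192, 191, 188, 188, 193, 194, 193, 199, 201, 201, 189, 187, 190, 191, 198, 193, 193, 199, 201, 221, 19, 0, 162, 207, 188, 191, 195, 194, 188, 195, 193, 187, 194, 193, 186, 189, 190, 191, 193, 205, 138, 115, 117, 120, 120, 124, 124, 125, 122]
155 [128, 123, 124, 120, 123, 118, 115, 110
[... 592 characters left out ...]
94, 180, 190, 189, 192, 193, 187, 189, 192, 187, 189, 195, 197, 194, 185, 190, 185, 195, 189, 186, 189, 197, 210, 53, 0, 95, 214, 191, 185, 187, 192, 185, 189, 191, 189, 192, 192, 185, 181, 191, 193, 189, 202, 119, 121, 128, 130, 125, 123, 107, 91, 72, 66]
190 [119, 118, 118, 119, 121, 123, 120, 117, 113, 208, 196, 196, 192, 191, 190, 195, 215, 45, 57, 45, 79, 210, 194, 191, 192, 194, 192, 193, 187, 192, 190, 191, 190, 194, 193, 193, 194, 193, 180, 187, 189, 194, 190, 191, 188, 194, 192, 189, 195, 198, 186, 190, 187, 187, 189, 189, 188, 190, 201, 217, 13, 0, 161, 202, 191, 189, 191, 188, 186, 189, 190, 191, 195, 190, 182, 187, 188, 190, 197, 164, 121, 123, 103, 86, 62, 64, 87, 100, 119, 120]
```

View pics/fc.png

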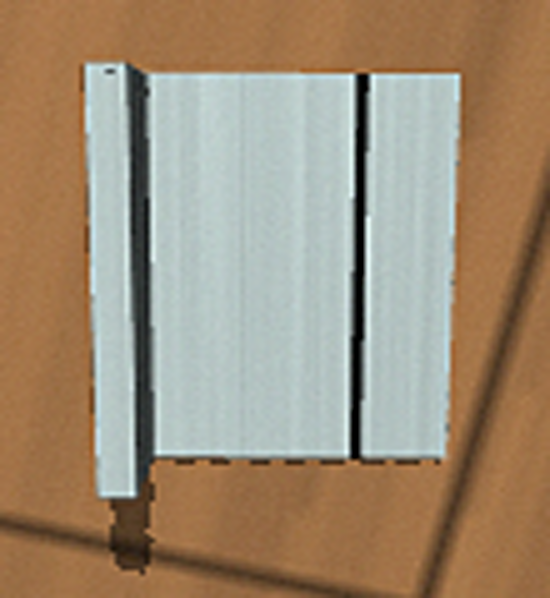

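```bash
python3 - <<'E'
from fit import *
import pickle
D=pickle.load(open("D.pkl","rb"))
p,s=D["f"]
cv=lambda a:np.array(a,float)/[5,4.6]+[199.6,94.6]
for n,a,z in(("line",[[362,73],[355,458]],3),("front",[[460,73],[444,458]],3),("usback",[[84,62],[98,498]],50),("usfront",[[127,62],[137,497]],50)):
    P=toplane(p,cv(a),z,s)[:,:2];d=P[0]-P[1];print(n,P.mean(0).round(1),np.linalg.norm(d).round(1),np.arctan2(-d[0],d[1]).round(3))
q=down(-.187)
bot.goto([623,27,75],q)
bot.move_l([623,27,58],speed=80);
f0=bot.state()["force"]
print(bot.move_l([623,27,36],speed=20,max_force=20))
s=bot.state();print(s["t"],s["eef_pos"].round(2),(s["force"]-f0).round(1))
bot.move_l([623,27,75],speed=120)
bot.goto([626,-15,150],q);bot.pause(.1);s=bot.state();p=imaging.camera("wrist")
print(s["t"])
D["r2"]=(p,s)
for l in("shingle","plug"):
    r=imaging.cut_out(p,l)
    if r:
        D["r2"+l]=r[0]["region"].astype(np.uint8);z=30 if l=="plug" else 43
        print(l,r[0]["score"],r[0]["location"],toplane(p,r[0]["location"],z,s)[0])
print(slate(D["r2shingle"],p,s))
pickle.dump(D,open("D.pkl","wb"))
u,v=proj(p,[622.9,27,30],s)[0].astype(int);print(u,v)
c=p["color"][max(0,v-80):v+80,u-100:u+120];cv2.imwrite("pics/r2.png",cv2.resize(c,None,fx=3,fy=3,interpolation=cv2.INTER_CUBIC))
E
```

```text
line [489.2 322.9] 110.2 0.233
front [513.2 328.6] 110.2 0.228
usback [426.3 308.2] 109.3 0.234
usfront [435.5 310.6] 109.0 0.232
True
7.6917 [623.16  27.05  44.77] [-0.3  1.1  7.7]
8.6333
shingle 0.71 [311.9, 149.3] [687.99235286  21.00049391  43.        ]
plug 0.72 [248.9, 151.1] [626.11115236  29.75293165  30.        ]
(np.float32(-0.19021411), array([656.80192357,  20.79217001]), array([[671.18227804,  94.15310941],
       [643.79970048, -52.83411869]]))
246 154
```

View pics/r2.png

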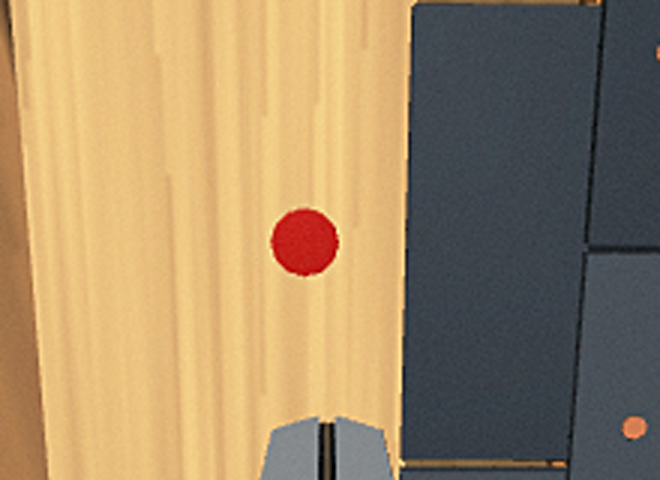

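The plug at (305,242) in the crop looks flush: no side wall or shadow shows. I'll press the board beside it for a height reference, then press the plug again.

```bash
python3 - <<'E'
from fit import *
q=down(-.188)
def press(x,y,F):
    bot.goto([x,y,60],q); bot.move_l([x,y,48],speed=60)
    r=bot.move_l([x,y,36],speed=20,max_force=F);s=bot.state()
    print(r,round(s["t"],2),s["eef_pos"].round(2),s["force"].round(1))
    bot.pause(.3);s=bot.state();print(s["eef_pos"].round(2),s["force"].round(1))
    bot.move_l([x,y,60],speed=120)
press(584,34.5,15)
press(623.4,27.1,30)
E
```

```text
True 10.02 [584.52  34.42  44.33] [-1.  -0.6  7.2]
[584.53  34.44  44.34] [-1.  -0.3  5.5]
True 11.62 [623.76  27.1   44.77] [-1.  -0.1  7.8]
[623.72  27.15  44.75] [-1.5  0.   7.5]
```

The plug is home: its 0.5 mm residual above the board matches the joint definition. Next I'll grasp the flashing and lay it down short of the slate.

```bash
python3 - <<'E'
from fit import *
q=down(.232);x,y=430.9,309.2
bot.goto([600,60,110],down(-.1))
bot.set_gripper(45,40)
bot.goto([x,y,90],q)
bot.move_l([x,y,22],speed=80); bot.set_gripper(0,40); bot.pause(.2)
s=bot.state();print(s["t"],s["opening"],s["grip_force"],s["eef_pos"].round(1))
bot.move_l([x,y,110],speed=120)
a=-.188;ax=np.array([np.cos(a),np.sin(a)]);E=np.array([656.8,20.6])
P=E-ax*104
bot.goto([*P,100],down(a)); bot.move_l([*P,64],speed=80);bot.pause(.2)
s=bot.state();print(s["t"],s["opening"],s["force"].round(1),s["eef_pos"].round(1),s["joint_positions"].round(2))
c=bot.move_l([*P,44],speed=25,max_force=4);bot.pause(.1)
s=bot.state();print(c,s["t"],s["force"].round(1),s["eef_pos"].round(2))
p=imaging.camera("wrist");cv2.imwrite("pics/w3.png",p["color"])
t=imaging.camera("top");cv2.imwrite("pics/t3.png",t["color"])
import pickle;pickle.dump((p,s,t),open("D3.pkl","wb"))
E
```

```text
16.3917 9.908629358592782 40.00020682811737 [431.  309.3  22.1]
19.2167 9.717882362787039 [ 0.   0.9 -1.3] [555.   40.   64.5] [-0.32  0.74  0.32  1.92 -0.41  0.55  0.08]
True 19.85 [-1.1  0.7  6.1] [554.65  40.09  52.38]
```

View pics/w3.png

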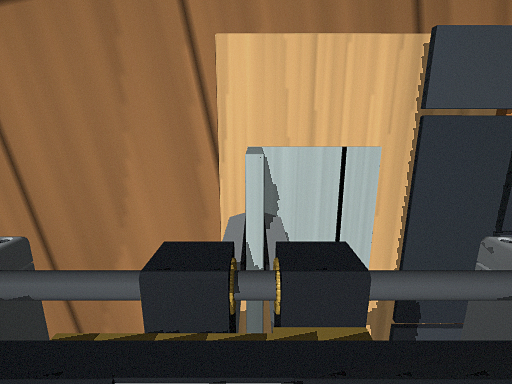

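The wrist picture shows the blade flat on the board, with its far corner at (381,147). The black line runs from (344,147) to (338,240). The slate's lower edge runs from (419,115) to about (395,327). I'll compute the relative offset from these.

```bash
python3 - <<'E'
from fit import *
import pickle;p,s,t=pickle.load(open("D3.pkl","rb"))
g=cv2.cvtColor(p["color"],cv2.COLOR_BGR2GRAY).astype(float)
L=[]
for r in range(152,238,3):
    w=np.clip(90-g[r,325:360],0,None);L.append([325+(w*np.arange(35)).sum()/w.sum(),r])
L=toplane(p,L,33,s)[:,:2];d,c=line(L);d=d*np.sign(d[1]);yl=np.arctan2(-d[0],d[1])
F=[]
for r in range(152,255,3):
    d1=np.abs(np.diff(cv2.GaussianBlur(p["color"],(3,3),0)[r,360:395].astype(int),axis=0)).sum(1);F.append([360.5+d1.argmax(),r])
F=toplane(p,F,33,s)[:,:2];d2,c2=line(F);d2*=np.sign(d2[1])
m=imaging.cut_out(p,"shingle")
if m:
    m=m[0]["region"].astype(np.uint8)
    e=np.array([[np.argmax(m[r])-.5,r] for r in range(122,300,3) if m[r].any()]);S=toplane(p,e,43,s)[:,:2];ds,cs=line(S);ds*=np.sign(ds[1])
    print("slate yaw",np.arctan2(-ds[0],ds[1]),"gap line->slate",(cs-c)@np.array([ds[1],-ds[0]]), "front", (cs-c2)@np.array([ds[1],-ds[0]]))
    ys=np.where(m.any(1))[0][0]
    corner=toplane(p,[[np.argmax(m[ys+3]),ys-.5]],43,s)[0,:2]
    far=toplane(p,[[344,146.3]],33,s)[0,:2]
    print("slate +y end",corner,ys,"line end",far,"lateral diff (want 20)",(corner-far)@ds)
print("line yaw",yl,"front yaw",np.arctan2(-d2[0],d2[1]), "tool yaw", np.arctan2(q2R(s["ee_rot"])[1,1],q2R(s["ee_rot"])[0,1]))
a=-.188;ax=np.array([np.cos(a),np.sin(a)]);yv=np.array([-ax[1],ax[0]]);E=np.array([656.8,20.6])
print("lat of blade centre rel. E", (far-E)@yv-55, "line x rel E",(c-E)@ax)
E
```

```text
slate yaw -0.19260664 gap line->slate 42.192863 front 17.179394
slate +y end [669.52564732  94.96304624] 114 line end [623.61644795  82.64454002] lateral diff (want 20) 20.878566709833255
line yaw -0.18927202 front yaw -0.18850192 tool yaw -0.18798716646780836
lat of blade centre rel. E -0.2505091844643559 line x rel E -44.15677279148641
```

```bash
python3 - <<'E'
from fit import *
import pickle
a=-.189;ax=np.array([np.cos(a),np.sin(a)]);E=np.array([656.8,20.6])
P=E-ax*66
c=bot.move_l([*P,52.3],down(a),speed=30,max_force=12);bot.pause(.2)
s=bot.state();print(c,s["t"],s["force"].round(1),s["eef_pos"].round(2),((s["eef_pos"][:2]-E)@ax).round(2))
p=imaging.camera("wrist");pickle.dump((p,s),open("D4.pkl","wb"))
g=cv2.cvtColor(p["color"],cv2.COLOR_BGR2GRAY)
u,v=proj(p,[*(E+np.array([-ax[1],ax[0]])*30),33],s)[0].astype(int);print(u,v)
cv2.imwrite("pics/w4.png",cv2.resize(p["color"][max(0,v-90):v+90,u-130:u+90],None,fx=3,fy=3,interpolation=cv2.INTER_CUBIC));print(u-130,max(0,v-90))
E
```

```text
True 20.5833 [-2.   0.4  6. ] [554.76  40.11  52.71] -103.89
405 182
275 92
```

View pics/w4.png

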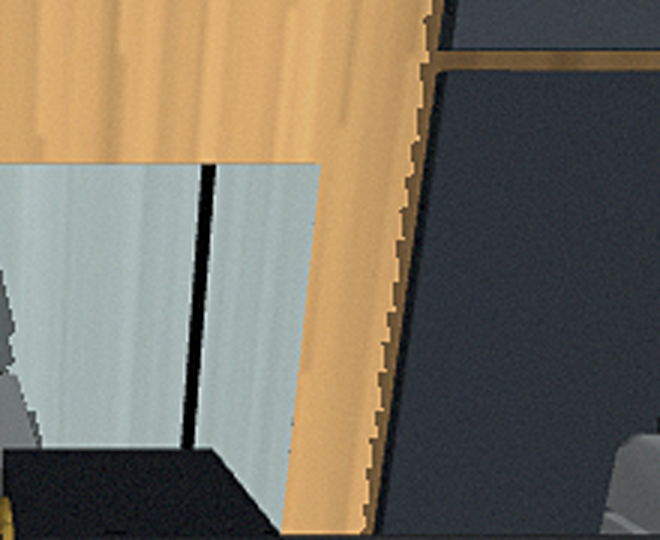

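It stopped at once, still 44 mm short, with the line at about (343,150). The guard tripped as the move started. I'll unload by about 1 mm and slide again.

```bash
python3 - <<'E'
from fit import *
import pickle
a=-.189;ax=np.array([np.cos(a),np.sin(a)]);E=np.array([656.8,20.6])
s=bot.state();bot.move_l([*(E-ax*103.9),53.6],down(a),speed=15);bot.pause(.2)
s=bot.state();print(s["force"].round(1),s["eef_pos"].round(2))
P=E-ax*66
c=bot.move_l([*P,53.6],down(a),speed=30,max_force=14);bot.pause(.2)
s=bot.state();print(c,s["t"],s["force"].round(1),s["eef_pos"].round(2),((s["eef_pos"][:2]-E)@ax).round(2))
p=imaging.camera("wrist");pickle.dump((p,s),open("D4.pkl","wb"))
u,v=proj(p,[*(E+np.array([-ax[1],ax[0]])*30),33],s)[0].astype(int)
cv2.imwrite("pics/w5.png",cv2.resize(p["color"][max(0,v-90):v+90,u-130:u+90],None,fx=3,fy=3,interpolation=cv2.INTER_CUBIC));print(u-130,max(0,v-90))
E
```

```text
[ 0.6 -0.1 -1.4] [554.56  40.1   53.32]
False 22.7083 [-0.5  0.2 -1.6] [591.88  33.05  53.66] -66.1
219 92
```

View pics/w5.png

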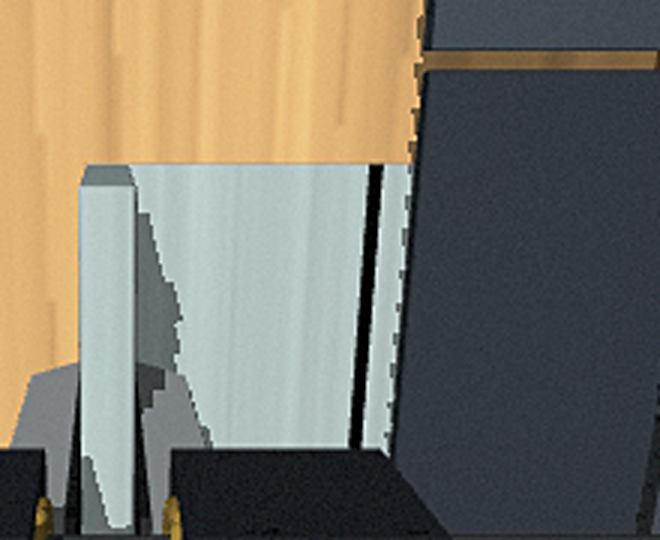

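The blade has entered the slot and the slate is unmoved. The black line is at crop (375,170)–(355,445) and the slate's lower edge at (411,170)–(389,445). I'll compute the remaining gap, using z=38 for the slate's underside edge.

```bash
python3 - <<'E'
from fit import *
import pickle
p,s=pickle.load(open("D4.pkl","rb"))
a=-.189;ax=np.array([np.cos(a),np.sin(a)])
img=p["color"].astype(int);g=img.sum(2)/3
for r in (155,175,195,215,230): print(r,g[r,334:364].round().astype(int).tolist())
G=[];L=[];S=[]
for r in range(150,238,2):
    row=g[r,325:370]; b=row<80
    i=np.where(b)[0]; k=i[0]; j=k
    while b[j]: j+=1
    w=np.clip(120-row[k-1:j+1],0,None); L.append([325+((k-1+np.arange(len(w)))*w).sum()/w.sum(),r])
    j2=j
    while not b[j2]: j2+=1
    S.append([325+j2-.5,r])
L=toplane(p,L,34.3,s)[:,:2];
dl,cl=line(L)
for z in(38,43):
    T=toplane(p,S,z,s)[:,:2];d,c=line(T);d*=np.sign(d[1]);print(z,"gap",(c-cl)@ax,"slate yaw",np.arctan2(-d[0],d[1]))
dl*=np.sign(dl[1]);print("line yaw",np.arctan2(-dl[0],dl[1]))
E
```

```text
155 [189, 191, 192, 194, 194, 195, 206, 100, 0, 10, 0, 0, 221, 197, 191, 184, 184, 186, 187, 194, 200, 218, 58, 19, 28, 59, 60, 58, 62, 62]
175 [193, 193, 197, 194, 194, 214, 21, 2, 5, 0, 94, 216, 191, 190, 184, 182, 185, 192, 198, 213, 84, 12, 30, 56, 60, 56, 58, 55, 56, 58]
195 [194, 194, 195, 202, 104, 4, 1, 1, 0, 222, 199, 190, 183, 186, 183, 188, 202, 92, 109, 21, 23, 52, 57, 60, 59, 57, 61, 61, 61, 61]
215 [191, 195, 213, 21, 0, 5, 0, 91, 210, 196, 187, 183, 183, 188, 202, 97, 112, 42, 18, 49, 58, 56, 63, 55, 56, 59, 54, 57, 59, 58]
230 [193, 217, 23, 0, 0, 0, 161, 205, 192, 188, 181, 182, 187, 192, 206, 109, 18, 21, 58, 62, 58, 60, 59, 52, 59, 62, 53, 57, 57, 58]
38 gap 7.110614255963927 slate yaw -0.18889482
43 gap 5.2629859738582905 slate yaw -0.18889818
line yaw -0.19031902
```

```bash
python3 - <<'E'
from fit import *
import pickle
a=-.189;ax=np.array([np.cos(a),np.sin(a)]);E=np.array([656.8,20.6])
P=E-ax*(66-6.7)
bot.set_gripper(0,60)
print(bot.move_l([*P,53.6],down(a),speed=15,max_force=14));bot.pause(.2)
s=bot.state();fa=s["force"][2];print(s["t"],s["force"].round(1),s["eef_pos"].round(2),((s["eef_pos"][:2]-E)@ax).round(2))
z=53.0
while z>40:
    bot.move_l([*P,z],down(a),speed=15);bot.pause(.15)
    f=bot.state()["force"];print(round(z,2),f.round(1),end=" ")
    if f[2]-fa>13: break
    z-=.5 if f[2]-fa<9 else .25
bot.pause(.5)
s=bot.state();print();print(s["t"],s["force"].round(1),s["wrist_torque"].round(2),s["eef_pos"].round(2),((s["eef_pos"][:2]-E)@ax).round(2),s["opening"],R.from_matrix(q2R(s["ee_rot"])).as_matrix()[:,2].round(4))
p=imaging.camera("wrist");pickle.dump((p,s,z,P),open("D5.pkl","wb"))
u,v=proj(p,[*(E+np.array([-ax[1],ax[0]])*30),33],s)[0].astype(int)
cv2.imwrite("pics/w6.png",cv2.resize(p["color"][max(0,v-90):v+90,u-130:u+90],None,fx=3,fy=3,interpolation=cv2.INTER_CUBIC));print(u-130,max(0,v-90))
g=p["color"].astype(int).sum(2)/3
for r in (155,175,195,215,230): print(r,g[r,u-30:u+15].round().astype(int).tolist())
E
```

```text
False
23.775 [ 1.1 -0.6 -1.5] [598.47  31.77  53.61] -59.38
53.0 [-0.2 -0.7 -1. ] 52.5 [ 0.4 -0.8 -1. ] 52.0 [-2.4  0.5  5.6] 51.5 [-2.5  0.2  9.5] 51.25 [-3.8  0.3 11. ] 51.0 [-4.4  0.2 13.5] 
26.675 [-4.  -0.1 12.4] [-0.05  0.82 -0.01] [598.65  31.72  52.44] -59.2 9.681736863272787 [ 6.e-04  6.e-04 -1.e+00]
210 92
155 [189, 193, 188, 193, 194, 192, 198, 196, 199, 197, 200, 198, 194, 186, 187, 187, 191, 189, 192, 194, 197, 192, 191, 190, 194, 195, 193, 196, 196, 197, 209, 102, 0, 10, 2, 0, 42, 21, 29, 60, 63, 61, 58, 63, 60]
175 [189, 194, 194, 192, 193, 194, 198, 199, 200, 198, 200, 195, 182, 188, 186, 189, 186, 191, 193, 189, 191, 193, 190, 190, 193, 196, 197, 194, 196, 213, 17, 11, 2, 0, 63, 30, 26, 58, 63, 61, 62, 63, 60, 55, 63]
195 [192, 191, 193, 191, 193, 197, 199, 198, 199, 196, 191, 184, 189, 187, 186, 189, 192, 194, 191, 192, 189, 189, 193, 193, 197, 199, 194, 206, 106, 0, 2, 13, 0, 85, 25, 49, 59, 61, 59, 61, 54, 63, 60, 61, 54]
215 [193, 193, 193, 194, 195, 197, 196, 197, 196, 188, 186, 186, 188, 192, 191, 191, 193, 190, 191, 188, 190, 193, 197, 196, 195, 199, 214, 17, 8, 9, 0, 39, 25, 28, 59, 62, 56, 63, 62, 59, 57, 59, 57, 62, 58]
230 [190, 189, 191, 194, 196, 201, 196, 194, 192, 186, 188, 185, 188, 188, 190, 193, 189, 194, 189, 189, 189, 195, 195, 194, 196, 219, 15, 0, 0, 1, 73, 28, 35, 57, 62, 59, 61, 59, 58, 62, 59, 62, 60, 60, 59]
```

View pics/w6.png

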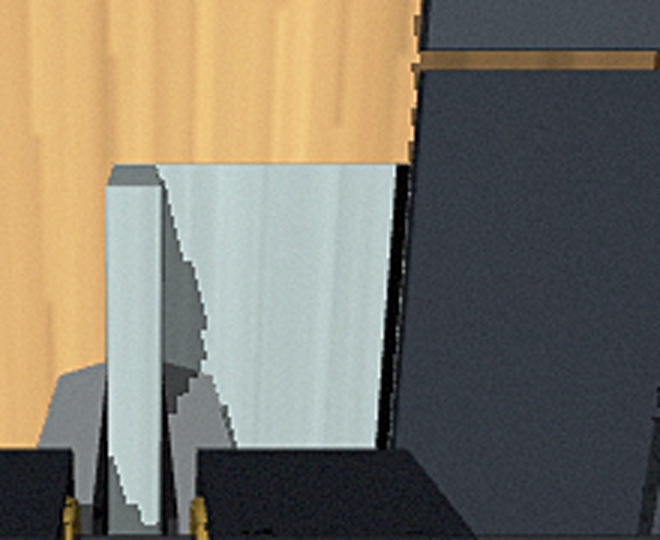

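The line now meets the slate's underside edge, at about crop (401,170), and the two are parallel with the slate at rest. I'll check the gap and that the force is steady, then finish.

```bash
python3 - <<'E'
from fit import *
import pickle
p,s,z,P=pickle.load(open("D5.pkl","rb"));a=-.189;ax=np.array([np.cos(a),np.sin(a)])
u0=340-30
l=toplane(p,[[u0+31.8,175],[u0+30.3,195],[u0+28.7,215]],33,s)[:,:2]
k=toplane(p,[[u0+34.2,175],[u0+33.3,195],[u0+31.0,215]],38,s)[:,:2]
gap=((k-l)@ax);print(gap)
bot.pause(.5);f=bot.state()["force"];print(f.round(1))
if abs(gap.mean())<1.3 and 10<f[2]+1.5<18: print(job.finish_job())
E
```

```text
[-0.01329974  0.42440144 -0.0221689 ]
[-3.5  0.6 12.6]
the job is handed in; nothing more can be done
None
```

The job is handed in: the plug is pressed flush, and the flashing is under the slate with its line within about 0.5 mm of the slate's lower edge. It is square to the slate and held down with a steady push of about 14 N, the slate showed no lift, and the funnel, cup and lantern were left alone (no final picture of them was taken).

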